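# Snap the lid of the food box shut all round

### The job

The lid lies on the clear food box by the fryer, but its four side flaps still stand open. Press round the lid with the fingertips, flap by flap, until every flap has clicked shut, level with the lid. Only press: do not lift, tip or push the box out of its place, leave the shaker, bottle and cup alone, and finish clear of everything.

Things in the scene. Friction and masses are not known exactly. Their poses are not given: they have to be found in the camera images.
- food_box: clear plastic food box, 0.6 to 0.9 kg with its filling, loose on the steel table; walls 146 mm (own x) by 186 mm (own y). Origin: centre of the underside; z up. Its white snap-fit lid, 162 by 202 mm, lies on it
- lid_top (a point): centre of the lid's flat top, 90 mm above the table; axes as the box. The lid's middle and corners are already down. Between the corners each side of the lid is one snap flap on a living hinge that runs along that side, 30 mm in from the edge; the two long flaps are 140 mm long, the two short ones 100 mm. Open, a flap slopes up to the outside, its outer edge 10 mm above the corners
- flap_front (a joint): angle of the long flap on the box's own -x side: 0 = open, sloping up; 0.36 rad = shut, level with the lid (end stop). All four are open at the start. Pressed at its pad it resists with up to about 10 N, gives way at 0.2 to 0.25 rad, then snaps down by itself and stays; let go earlier it springs back to 0
- flap_front_pad (a point): the place to press, on the ribbed top face of the long flap on the box's own -x side: middle of the flap's length, 20 mm outward of its hinge and 10 mm in from the lid's outer edge; point x points outward across the flap, z is the normal of its top face. It goes down about 7 mm, to 90 mm above the table, as the flap shuts
- flap_back (a joint): angle of the long flap on the box's own +x side: 0 = open, sloping up; 0.36 rad = shut, level with the lid (end stop). All four are open at the start. Pressed at its pad it resists with up to about 10 N, gives way at 0.2 to 0.25 rad, then snaps down by itself and stays; let go earlier it springs back to 0
- flap_back_pad (a point): the place to press, on the ribbed top face of the long flap on the box's own +x side: middle of the flap's length, 20 mm outward of its hinge and 10 mm in from the lid's outer edge; point x points outward across the flap, z is the normal of its top face. It goes down about 7 mm, to 90 mm above the table, as the flap shuts
- flap_left (a joint): angle of the short flap on the box's own +y side: 0 = open, sloping up; 0.36 rad = shut, level with the lid (end stop). All four are open at the start. Pressed at its pad it resists with up to about 10 N, gives way at 0.2 to 0.25 rad, then snaps down by itself and stays; let go earlier it springs back to 0
- flap_left_pad (a point): the place to press, on the ribbed top face of the short flap on the box's own +y side: middle of the flap's length, 20 mm outward of its hinge and 10 mm in from the lid's outer edge; point x points outward across the flap, z is the normal of its top face. It goes down about 7 mm, to 90 mm above the table, as the flap shuts
- flap_right (a joint): angle of the short flap on the box's own -y side: 0 = open, sloping up; 0.36 rad = shut, level with the lid (end stop). All four are open at the start. Pressed at its pad it resists with up to about 10 N, gives way at 0.2 to 0.25 rad, then snaps down by itself and stays; let go earlier it springs back to 0
- flap_right_pad (a point): the place to press, on the ribbed top face of the short flap on the box's own -y side: middle of the flap's length, 20 mm outward of its hinge and 10 mm in from the lid's outer edge; point x points outward across the flap, z is the normal of its top face. It goes down about 7 mm, to 90 mm above the table, as the flap shuts
- shaker: aluminium shaker with a domed steel top and a wire-like handle, 64 mm diameter, 104 mm tall; a loose bystander standing near the box; origin: centre of its underside
- sauce: clear squeeze bottle with a pointed nozzle, 60 mm diameter, 128 mm tall; a loose bystander standing near the box; origin: centre of its underside
- measure: open steel measuring cup, 76 mm diameter, 70 mm tall; a loose bystander standing near the box; origin: centre of its underside
There are look-alikes about, which are no part of the job. There is more than one size of the food_box; the one meant has the size given above.

How it is judged:
By the outcome, as a careful person would: the job done as asked, in the order asked, and still so for the second after the job is handed in, with the robot touching nothing.
It also fails if it takes over 48 s, if anything falls off the work surface, if the arm or the gripper's body presses on something with over 40 N, if the wrist force passes 120 N, or if a joint passes its speed limit or range.

### The arm

A 7-joint arm with a two-finger parallel gripper is mounted at the origin on the work surface. World frame = base frame: x ahead of the robot, y to its left, z up, the work surface at z = 0. Lengths are in m, angles in rad, forces in N, time in s.
With the tool pointing down it reaches from about 0.375 to 0.925 m from the base axis. Payload 3.1 kg.
Tool frame: the origin (TCP) lies between the finger pads; the fingertips stand 19 mm ahead of it and the grasp point (between the pads) is the TCP; z points along the fingers, y is the line along which they close (so a half turn about z gives the same grasp; the last joint's range is limited). The gripper opens to 85 mm and grips with 20 to 120 N. Pads are 22 mm wide; open, the fingers measure 114 mm over their backs; the gripper's body (76 mm by 85 mm) begins 54 mm behind the grasp point. The pads swing forward as they close: fully open they stand 13 mm farther back than shut.
Start: joints at [1.068, 0.383, 0.044, 1.598, -0.018, 1.161, -0.05], TCP at [0.256, -0.597, 0.25] pointing down, gripper open.
Joint ranges: [-2.61, 2.61], [-0.41, 2.15], [-1.48, 1.57], [0, 2.5], [-1.57, 4.71], [0.05, 1.97], [-2.85, 2.85]. Speed limits (rad/s): [2.79, 2.79, 3.14, 3.14, 3.14, 3.14, 3.14].

### API

Orientations are given as a unit quaternion [x, y, z, w].
In Python, from bench import move_ptp, movel, move_j, move_gripper, pause, inverse_kinematics, read_camera, camera_params, MotionError, sign_off, look_for, tip_of, read_time_s, read_qpos, read_joint_vel, read_effort, read_eef_pos, read_tcp_rot, read_ft_force, read_ft_torque, read_finger_gap, read_grasp_force gives the robot as it stands. Calls block until the motion is done:
- move_ptp(position, orientation): joint-space move of the TCP to a pose.
- movel(position, orientation=None, speed=0.15): straight line of the TCP; orientation=None keeps the orientation; speed is the mean speed in m/s.
- move_j(angles): joint-space move.
- move_gripper(opening, effort=None): finger opening in m; effort is the grip in N (None keeps the last); returns when the fingers have stopped.
- pause(seconds).
- inverse_kinematics(position, orientation): joint angles nearest the present ones, or None.
- read_camera(name): name is "side" or "top"; returns the picture (384x512x3 uint8, red, green, blue); there is no depth.
- camera_params(name): a dict with "K" (3x3 intrinsics, pixels), "dist_coeffs" ([k1, k2, p1, p2, k3] as OpenCV has them; the pictures are not rectified), "camera_from_world" (4x4, takes a point from world to camera coordinates). Camera axes: x right, y down, z forward; pixel columns grow to the right and rows downward; lengths in m; the calibration is good to about 2 mm. A picture is of the moment at which its call begins. camera_params takes no time and is no camera call.
A pose or a line that the arm cannot do raises MotionError and nothing moves.
- sign_off(): hands the job in; it is judged then, once.
Trained networks look in the newest picture that a camera, given by its name, has taken for a name from the list of things; names that differ only in an ending like _2 or _b are one class to them, and where a whole thing is asked for, a point or a joint stands for the part that bears it (a point fixed in the world has none). Each returns a list of dicts, best first, with "confidence" (0 to 1); they miss things now and then, are a little off and sometimes report something else, mostly with a low value. They report only what shows in the picture. A call takes as long as a camera call. They do not tell look-alikes from the thing itself.
- look_for(camera, name): "at" ([column, row] in pixels, amid what is visible of it).
- tip_of(camera, name): "at" ([column, row] in pixels: a listed point, or the origin of a listed thing).
Readings, each from a call of its own:
- read_time_s(): time.
- read_qpos(): joint angles.
- read_joint_vel(): joint speeds.
- read_effort(): joint torques, N m.
- read_eef_pos(): TCP position.
- read_tcp_rot(): TCP orientation.
- read_ft_force(): force on the tool from outside, world axes, zero at the start.
- read_ft_torque(): the same for the moment, N m.
- read_finger_gap(): finger opening in m.
- read_grasp_force(): force on a finger pad.
Only numpy, scipy, OpenCV 4.12 (cv2) and the standard library are available. Lean on these libraries where they do the work, as an engineer would, in place of code of your own. Each camera call takes 0.05 s, during which the arm holds its last target. There are 200 camera calls.

## Working session

There is one attempt and no reset: what is moved stays moved. The work goes in short steps, each a Python script; the robot and the scene stay as the last script left them, time stands still between calls to the robot, and variables do not carry over. Pictures are saved under pics/ and viewed, at most 10 in all, crops included, and the job is handed in when it is done.

```bash
mkdir -p pics; python3 - <<'E'
from bench import *
import cv2
for c in("top","side"):
    im=read_camera(c); cv2.imwrite(f"pics/{c}0.png",im[:,:,::-1])
    p=camera_params(c); print(c,p["K"],p["dist_coeffs"],p["camera_from_world"])
    for n in("lid_top","flap_front_pad","flap_back_pad","flap_left_pad","flap_right_pad"):
        print(n,[(d["at"],round(d["confidence"],2)) for d in tip_of(c,n)])
    for n in("food_box","shaker","sauce","measure"):
        print(n,[(d["at"],round(d["confidence"],2)) for d in look_for(c,n)])
print(read_time_s(),read_tcp_rot())
E
```

```text
top [[397.54365339   0.         256.37433172]
 [  0.         397.54365339 191.52776171]
 [  0.           0.           1.        ]] [-0.05881591  0.          0.          0.          0.        ] [[ 0.00324087 -0.99992443 -0.0118587   0.05353157]
 [-0.99584794 -0.00214836 -0.09100694  0.59267859]
 [ 0.09097459  0.0121044  -0.99577965  0.84465487]
 [ 0.          0.          0.          1.        ]]
lid_top [([313.0, 218.3], 0.85), ([212.8, 141.6], 0.64)]
flap_front_pad [([220.0, 160.7], 0.76), ([327.0, 247.2], 0.57)]
flap_back_pad [([202.1, 120.5], 0.92), ([300.6, 189.0], 0.85)]
flap_left_pad [([274.5, 233.2], 0.62), ([190.3, 151.0], 0.55), ([355.4, 206.7], 0.25)]
flap_right_pad [([355.9, 202.0], 0.75), ([238.8, 127.5], 0.7)]
food_box [([309.7, 219.7], 0.74), ([214.2, 142.1], 0.7)]
shaker [([398.8, 178.1], 0.93), ([351.8, 199.0], 0.41)]
sauce [([225.9, 244.8], 0.93), ([300.6, 186.7], 0.27)]
measure [([293.7, 139.4], 0.63)]
side [[434.23150357   0.         251.79409839]
 [  0.         434.23150357 188.5582923 ]
 [  0.           0.           1.        ]] [0.02736964 0.         0.         0.         0.        ] [[-0.84646553 -0.53231369  0.01175734  0.50646737]
 [-0.4215196   0.65646715 -0.62559741  0.2713608 ]
 [ 0.32529576 -0.53450259 -0.78005747  0.86574738]
 [ 0.          0.          0.          1.        ]]
lid_top [([295.2, 165.3], 0.82), ([179.4, 207.0], 0.79), ([287.8, 136.3], 0.38)]
flap_front_pad [([323.6, 169.3], 0.86), ([197.8, 207.4], 0.59)]
flap_back_pad [([260.7, 163.2], 0.85), ([159.3, 201.3], 0.53)]
flap_left_pad [([286.7, 193.5], 0.68), ([175.8, 227.1], 0.54)]
flap_right_pad [([296.0, 135.6], 0.62), ([186.1, 184.5], 0.54)]
food_box [([180.6, 211.8], 0.77), ([288.4, 181.1], 0.66)]
shaker [([292.9, 120.9], 0.75)]
sauce [([275.0, 243.7], 0.95)]
measure [([223.3, 160.6], 0.71)]
1.0 [9.79585451e-01 2.01028217e-01 2.28242896e-05 7.48259239e-06]
```

View pics/top0.png

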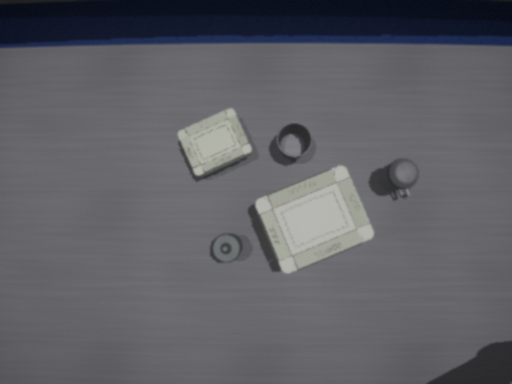

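View pics/side0.png

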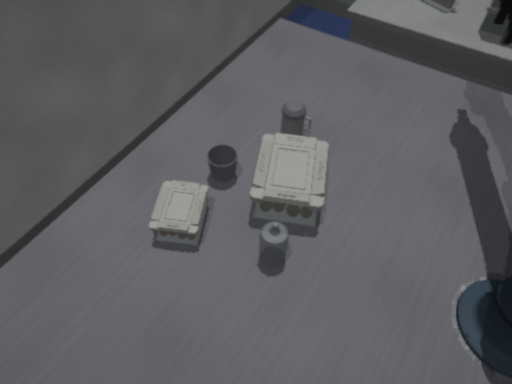

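```bash
cat > h.py <<'E'
from bench import *
import numpy as np, cv2
from scipy.optimize import least_squares
from scipy.spatial.transform import Rotation as R
PADS={"flap_front_pad":(-.071,0),"flap_back_pad":(.071,0),"flap_left_pad":(0,.091),"flap_right_pad":(0,-.091)}
def proj(c,P):
    p=camera_params(c);T=p["camera_from_world"];T=np.array(T)
    return cv2.projectPoints(np.array(P,float).reshape(-1,3),cv2.Rodrigues(T[:3,:3])[0],T[:3,3],np.array(p["K"]),np.array(p["dist_coeffs"]))[0][:,0]
def world(x,y,a,q,z): 
    c,s=np.cos(a),np.sin(a); return [x+c*q[0]-s*q[1],y+s*q[0]+c*q[1],z]
E
cat > m.py <<'E'
from h import *
obs={"top":{"lid_top":(313,218.3),"flap_front_pad":(327,247.2),"flap_back_pad":(300.6,189),"flap_left_pad":(274.5,233.2),"flap_right_pad":(355.9,202)},
"side":{"lid_top":(295.2,165.3),"flap_front_pad":(323.6,169.3),"flap_back_pad":(260.7,163.2),"flap_left_pad":(286.7,193.5),"flap_right_pad":(296,135.6)}}
def res(v,cams=obs):
    r=[]
    for c in cams:
        P=[world(*v,PADS.get(n,(0,0)),.09 if n=="lid_top" else .097) for n in obs[c]]
        r.append(proj(c,P)-np.array(list(obs[c].values())))
    return np.concatenate(r)
for cams in(["top"],["side"],["top","side"]):
    s=least_squares(lambda v:res(v,cams).ravel(),[.5,-.1,.3],loss="soft_l1"); print(cams,s.x,np.round(res(s.x,cams),1).tolist())
v=s.x
im=cv2.imread("pics/top0.png")
for h in ((.081,.101),(.051,.071)):
    P=[world(*v,(i*h[0],j*h[1]),.09) for i,j in((1,1),(1,-1),(-1,-1),(-1,1))]
    cv2.polylines(im,[np.round(proj("top",P)*8).astype(int)],True,(0,0,255),1,cv2.LINE_AA,3)
cv2.imwrite("pics/fit.png",cv2.resize(im[130:300,170:430],None,fx=3,fy=3))
for n,o in(("shaker",(398.8,178)),("sauce",(225.9,244.8)),("measure",(293.7,139.4))):
    f=least_squares(lambda q:(proj("top",[q[0],q[1],.07])[0]-o),[.5,0]);print(n,f.x)
for n,q in PADS.items(): print(n,world(*v,q,.097))
E
python3 m.py
```

```text
['top'] [ 0.53343972 -0.06141996  0.36973462] [[0.5, -0.4], [0.1, 3.9], [0.4, -4.0], [-2.8, 1.0], [-0.0, -0.4]]
['side'] [ 0.5319012  -0.06604369  0.38832863] [[-3.4, 0.5], [-0.6, -1.3], [0.9, -3.6], [0.5, 1.0], [0.4, 0.8]]
['top', 'side'] [ 0.5318245  -0.06282267  0.38683131] [[1.2, 0.4], [1.4, 4.5], [0.5, -3.0], [-1.8, 2.6], [0.4, -0.4], [-4.1, 1.4], [-1.2, -0.3], [0.2, -2.7], [-0.2, 2.0], [-0.2, 1.6]]
shaker [ 0.6178001  -0.24434151]
sauce [0.47802277 0.11719541]
measure [ 0.69935181 -0.02386196]
flap_front_pad [np.float64(0.46607075441203694), np.float64(-0.08960783169195806), 0.097]
flap_back_pad [np.float64(0.5975782487685807), np.float64(-0.036037514089169734), 0.097]
flap_left_pad [np.float64(0.49749422763359236), np.float64(0.021453256591446535), 0.097]
flap_right_pad [np.float64(0.5661547755470253), np.float64(-0.14709860237257433), 0.097]
```

View pics/fit.png

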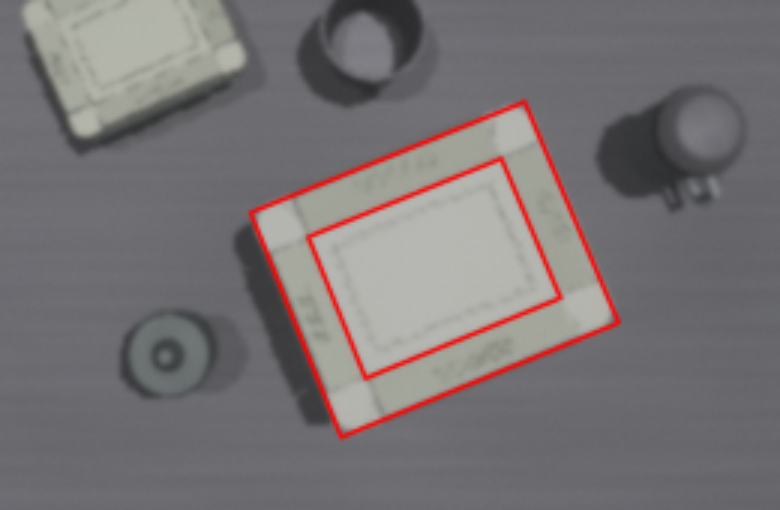

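The fit is good: in the crop the red outline lies on the lid's edges, and the box has the 162 x 202 mm lid. Starting with the front flap.

```bash
cat >> h.py <<'E'
BOX=(.5318,-.0628,.387)
UP={"flap_front_pad":np.pi,"flap_back_pad":0,"flap_left_pad":np.pi/2,"flap_right_pad":-np.pi/2}
def down(a): return [np.cos(a/2),np.sin(a/2),0,0]
def press(n):
    q=read_qpos(); best=None
    x,y,_=world(*BOX,PADS[n],0)
    for k in(0,np.pi,-np.pi):
        o=down(BOX[2]+UP[n]+k); j=inverse_kinematics([x,y,.165],o)
        if j is not None:
            d=max(abs(np.array(j)-q))
            if best is None or d<best[0]: best=(d,o)
    o=best[1]; move_ptp([x,y,.165],o)
    movel([x,y,.127],o,speed=.1)
    f0=read_ft_force()[2]; log=[]
    for z in np.arange(.122,.1065,-.0015):
        movel([x,y,z],o,speed=.03)
        f=read_ft_force()[2]-f0; log.append((round(float(z)-.019,4),round(float(read_eef_pos()[2])-.019,4),round(float(f),1)))
        if f>22 or (z<.1105 and f>14): break
    print(n,log,"t",read_time_s())
    movel([x,y,.165],o,speed=.15)
E
python3 - <<'E'
from h import *
move_gripper(0); print(read_time_s(),read_finger_gap())
press("flap_front_pad"); print(read_time_s())
c=read_camera("side"); cv2.imwrite("pics/s1.png",cv2.resize(c[100:260,200:400,::-1],None,fx=4,fy=4)[:600,:800])
E
```

```text
1.7667 6.286610573071344e-05
flap_front_pad [(0.103, 0.1032, -0.9), (0.1015, 0.1015, -0.8), (0.1, 0.1, -1.3), (0.0985, 0.0985, 0.1), (0.097, 0.0976, 5.7), (0.0955, 0.0965, 8.9), (0.094, 0.0951, 10.2), (0.0925, 0.0929, 7.1), (0.091, 0.0908, -0.6), (0.0895, 0.0899, 5.0), (0.088, 0.0896, 13.1)] t 7.1167
7.65
```

View pics/s1.png

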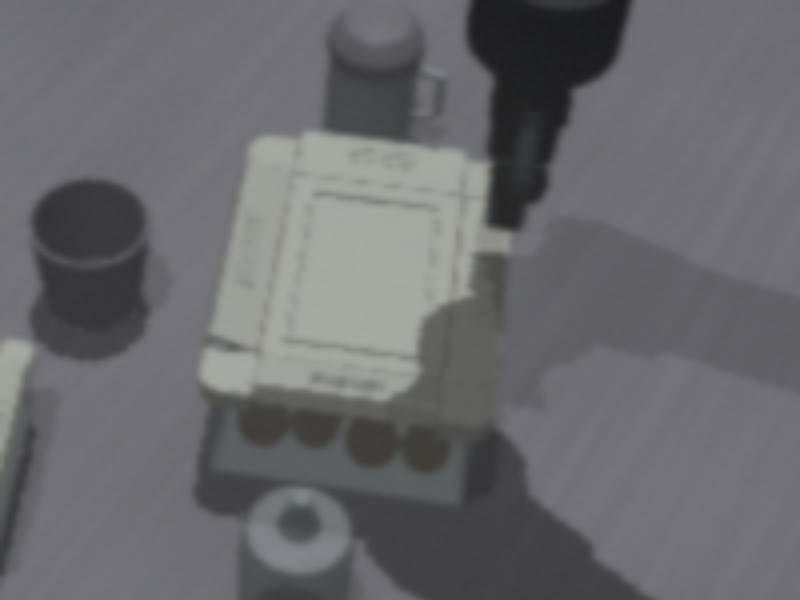

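The crop shows the box in place and the front flap (around 470,320) level. The force trace agrees: it peaks at 10 N, drops to zero, then hits the end stop. Now the other three.

```bash
python3 - <<'E'
from h import *
for n in("flap_left_pad","flap_back_pad","flap_right_pad"): press(n)
p=read_eef_pos(); movel([p[0],p[1],.25],speed=.25); move_ptp([.256,-.597,.25],read_tcp_rot())
print(read_time_s(),read_ft_force())
t=read_camera("top");s=read_camera("side")
cv2.imwrite("pics/end.png",np.hstack([cv2.resize(t[120:290,180:430,::-1],(400,272)),cv2.resize(s[90:260,200:400,::-1],(400,340))[:272]]) )
cv2.imwrite("pics/top_end.png",t[:,:,::-1]); cv2.imwrite("pics/ends.png",cv2.resize(s[100:250,200:400,::-1],(800,600)))
for c in("top","side"):
    for n in("lid_top","shaker","sauce","measure"): print(c,n,[(d["at"],round(d["confidence"],2)) for d in (tip_of if n=="lid_top" else look_for)(c,n)][:2])
E
```

```text
flap_left_pad [(0.103, 0.1032, -0.3), (0.1015, 0.1015, -0.1), (0.1, 0.1, 0.7), (0.0985, 0.0985, 0.6), (0.097, 0.0976, 5.2), (0.0955, 0.0965, 6.1), (0.094, 0.0952, 9.5), (0.0925, 0.0934, 7.0), (0.091, 0.0912, 1.8), (0.0895, 0.0899, 4.3), (0.088, 0.0897, 14.2)] t 12.2
flap_back_pad [(0.103, 0.1032, 0.1), (0.1015, 0.1015, -1.0), (0.1, 0.1001, -0.3), (0.0985, 0.0986, 0.1), (0.097, 0.0978, 4.4), (0.0955, 0.0969, 7.1), (0.094, 0.0957, 8.3), (0.0925, 0.0943, 6.6), (0.091, 0.0923, 5.7), (0.0895, 0.09, 2.9), (0.088, 0.0898, 9.4)] t 17.3583
flap_right_pad [(0.103, 0.1032, -0.8), (0.1015, 0.1015, -0.5), (0.1, 0.1001, -0.2), (0.0985, 0.0987, 1.1), (0.097, 0.0979, 3.2), (0.0955, 0.0971, 7.6), (0.094, 0.0957, 7.9), (0.0925, 0.094, 6.0), (0.091, 0.092, 5.3), (0.0895, 0.0899, 3.5), (0.088, 0.0898, 10.7)] t 22.4
25.4 [-0.49298642 -0.65763393  0.36996854]
top lid_top [([216.3, 141.3], 0.73), ([313.7, 217.0], 0.68)]
top shaker [([399.2, 176.8], 0.59), ([274.7, 235.2], 0.55)]
top sauce [([225.8, 246.2], 0.61)]
top measure [([299.6, 187.8], 0.75), ([291.9, 139.0], 0.66)]
side lid_top [([290.4, 164.9], 0.87), ([178.8, 204.7], 0.58)]
side shaker [([290.9, 122.5], 0.75)]
side sauce [([274.7, 243.4], 0.6)]
side measure [([222.9, 160.7], 0.63)]
```

View pics/ends.png

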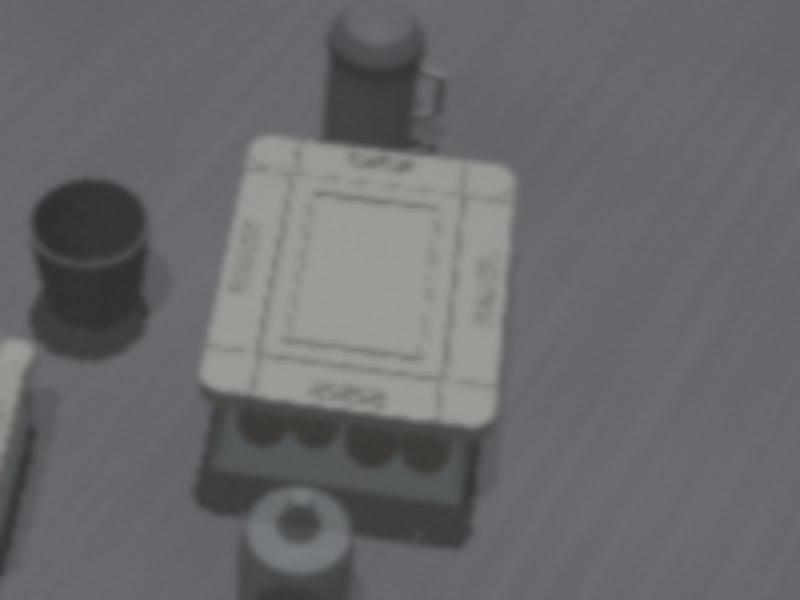

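View pics/end.png

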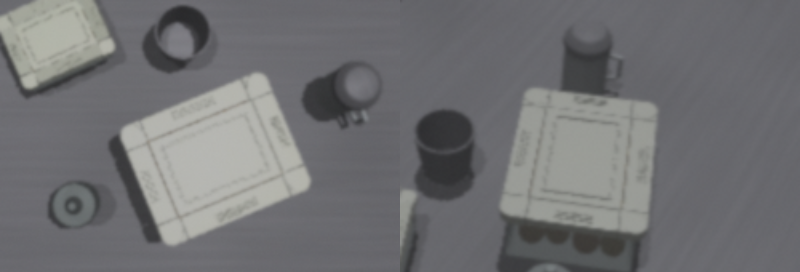

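In both pictures all four flaps are flush with the corners: the edges run straight in the side crop from (265,140) to (515,170), (490,425) and (205,385). The box, shaker, bottle and cup haven't moved, and the arm is clear.

```bash
python3 -c "
from bench import *
print(sign_off())"
```

```text
the job is handed in; nothing more can be done
None
```

All four flaps are snapped shut and level with the lid; the box, shaker, bottle and cup look unmoved, the arm is clear, and the job was handed in at about 26 s.

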